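# Peel the top bead tray off a stuck stack and present it

## Task

Put the yellow bead tube that stands in the top tray back upright into the hole of its own stand, the one with the yellow label, and let go of it. Then peel the top tray off the stuck stack by its green corner tab: raise that corner first while the opposite corner is still seated, so that the rest of the stack stays standing where it is, and then lift the tray clear. Finish while still holding the tray by its tab, level and still, about 15 cm above the middle of the blue order book; the other things on the bench are to be left alone.

Things in the scene. Friction and masses are not known exactly. Their poses are not given: they have to be found in the camera images.
- yellow_tube_mid (a point): Round bead tube, yellow with a black cap, 25 mm diameter, 76 mm tall, 40 g, loose, standing upright on the floor of the top tray, anywhere in its larger compartment. The point is on its axis, 38 mm above its underside; z is the tube's axis, pointing to the cap.
- yellow_stand_hole (a point): Fixed wooden stand, 62 x 44 mm, 34 mm high, with a yellow label on its front and on top before the hole: one round hole from above, 28 mm diameter, 30 mm deep. The point is the centre of its mouth, 34 mm above the bench. Of a tube standing on the hole's floor the mid point is 42 mm above the bench. Three such stands stand in a row about 85 mm apart; which place is which changes.
- red_stand_hole (a point): The same point of the like stand with a red label, which holds the red tube.
- blue_stand_hole (a point): The same point of the like stand with a blue label, which is and stays empty.
- tray_centre (a point): Top tray of the stack: white formed plastic, loose, about 80 g, flange 130 (x) by 100 mm (y), 19 mm deep; a low divider crosses it 22 mm to +x of its middle. The point is 10 mm above the middle of its underside; x along its long side, z up. Its flange (4 mm thick) lies on the stack's seat, its bowl goes 15 mm down into the stack with about 1.5 mm play.
- tray_tab (a point): Green upright tab on the tray's (+x, -y) corner: a plate 6 mm thick, 34 mm long, 39 mm above the flange. The point is its centre, 19 mm above the flange top, 74 mm from the tray's middle. The plate lies along the tray's diagonal, direction (65, -50) in its frame: pinch it across that, from above, fingertips 8 mm or more above the flange (steel ball brackets rise 5 mm above it).
- tray_far_corner (a point): Underside of the tray's flange at the corner opposite the tab (-65, +50 mm in the tray's frame): the corner about which the tray pivots while it is peeled.
- stack_seat (a point): Lower trays on a steel base plate (160 x 130 mm): one loose thing of 2.4 kg. The point is the middle of its seat, 40 mm above the bench; axes as the seated top tray's. Four spring balls on its sides grip over the top tray's flange with about 4 N each (some 15 N to lift it flat, 10 N at the tab corner) and let go once the flange there has risen about 3 mm.
- book_middle (a point): Middle of the top face of the blue order book, 148 mm (x) by 113 mm (y), 14 mm thick, fixed, lying flat on the bench.
- red_tube: Red bead tube with a white cap, 25 mm diameter, 81 mm tall, standing in the red-labelled stand; bystander. The point is the middle of its underside.
- glue_bottle: White glue bottle with a red tip, 35 mm diameter, 112 mm tall, standing; bystander. The point is the middle of its underside.
- round_tin: Round grey tin, 50 mm diameter, 22 mm high, behind the stack; bystander. The point is the middle of its underside.
There are look-alikes about, which are no part of the job. Leave any orange or turquoise look-alike of the part that bears yellow_tube_mid alone.

How it is judged:
By the outcome, as a careful person would: the job done as asked, in the order asked, and still so for the second after the job is handed in, while the arm keeps its last pose, push and grip.
It also fails if it takes over 64 s, if anything falls off the work surface, if the arm or the gripper's body presses on something with over 40 N, if the wrist force passes 120 N, or if a joint passes its speed limit or range.

## Robot

A 6-joint arm with a two-finger parallel gripper is mounted at the origin on a cart in front of the work surface, level with it; the furniture and walls round the work are solid. World frame = base frame: x ahead of the robot, y to its left, z up, the work surface at z = 0. Lengths are in m, angles in degrees, forces in N, time in s.
With the tool pointing down it reaches from about 0.4 to 0.825 m from the base axis. Payload 7 kg.
Tool frame: the origin (TCP) lies on the centre line of the jaws, within the pads' length; the fingertips stand 19 mm ahead of it and the grasp point (between the pads) is the TCP; z points along the fingers, y is the line along which they close (so a half turn about z gives the same grasp; the last joint's range is limited). The gripper opens to 88 mm and grips with 3 to 60 N. Pads are 19 mm wide; open, the fingers measure 130 mm over their backs; the gripper's body (78 mm by 193 mm) begins 47 mm behind the grasp point.
Start: joints at [86.007, 20.546, 0.682, 0, -70.136, -16.507], TCP at [0.236, 0.632, 0.246] pointing down, gripper open.
Joint ranges: [-176.03, 176.03], [-82.01, 121.73], [-58.28, 71.71], [-173.87, 95.51], [-174.79, -0.11], [-173.66, 173.66]. Speed limits (degrees/s): [136.94, 136.94, 172.46, 180, 180, 180].

## Interface

Orientations are given as [roll, pitch, yaw] about the fixed x, y, z axes, in that order (R = Rz(yaw) Ry(pitch) Rx(roll)).
In Python, from plant import get_state, capture, close_job gives the robot as it stands.
- The arm moves only by the tool apply_moves, never from a script. Its argument "targets" is a list of rows, each a list of 7 numbers: the opening, from 0 (shut) to 1 (fully open), then the shift along the tool's x, y, z normalised to -1 to 1, where 1 is 1000 mm, then the turn, a rotation vector about the tool's x, y, z normalised to -1 to 1, where 1 is 90 degrees. In form: [[claw, tx, ty, tz, ax, ay, az], ...]. A call has 1 to 20 rows; each row shifts and turns the commanded pose from where the row before left it, along the tool's axes as they then stand; what a row does not reach is not made up. A row lasts 1/12 s, in which the tool goes at most 41.7 mm and 7.16 degrees, less where a joint would pass 70% of its speed; a pose out of reach is approached as far as the arm can. A call with a number of a shift or a turn outside -1 to 1 is refused whole. A call with a gripper value outside its range is refused whole. The fingers move at their own pace and stop on an object; "newtons" is the grip in N (left out, the last holds). Time passes only in rows, so rows that do not move let the fingers close. It gives the time, the measured TCP pose, the force, the opening and the grip force at its end, in the units of the state.
- get_state(): the state, without advancing time (a new reading comes with each control period).
- capture(name): name is "scene" or "top" or "wrist"; returns a dict with "frame" (420x560x3 uint8, red, green, blue), "range_z" (420x560 float32, m along the optical axis (not along the pixel's ray), 0 where there is no reading), "camera_matrix" (3x3 intrinsics, pixels), "T" (4x4, takes a point from camera to world coordinates). Camera axes: x right, y down, z forward; pixel columns grow to the right and rows downward; lengths in m; the calibration is good to about 2 mm. A picture is of the moment at which its call begins.
- close_job(): hands the job in; it is judged then, once.
The state is a dict: "time_s": time; "joints": joint angles; "qd": joint speeds; "joint_torque": joint torques, N m; "tcp_pos": TCP position; "eef_rot": TCP orientation; "contact_force": force on the tool from outside, world axes, zero at the start; "moment": the same for the moment, N m; "gripper_width": finger opening in m; "gripper_force": force on a finger pad.
Only numpy, scipy, OpenCV 4.12 (cv2) and the standard library are available. Lean on these libraries where they do the work, as an engineer would, in place of code of your own. Each camera call takes 0.05 s, during which the arm holds its last target. There are 200 camera calls.

## Working session

There is one attempt and no reset: what is moved stays moved. The work goes in short steps, Python scripts to look and compute and a tool call to move; the robot and the scene stay as the last step left them, time stands still between calls to the robot, and variables do not carry over. Pictures are saved under pics/ and viewed, at most 10 in all, crops included, and the job is handed in when it is done.

Besides the shell and the picture viewer there is one more tool, called as name(argument=value, ...), one argument or row to a line, values as JSON. apply_moves: Moves the arm, as the interface text tells. Scaled input: -1 to 1 covers 1000 mm each way for a shift and 90 degrees each way for a turn. Its arguments: {"type":"object","properties":{"targets":{"type":"array","items":{"type":"array","items":{"type":"number"}}},"newtons":{"type":"number"}},"required":["targets"]}

```bash
ls; mkdir -p pics; cat > h.py <<'E'
import numpy as np, cv2
from plant import get_state, capture, close_job
def snap(n,f):
    c=capture(n); cv2.imwrite(f'pics/{f}.png',c['frame'][:,:,::-1]); np.savez(f'pics/{f}.npz',**c); return c
def load(f): return dict(np.load(f'pics/{f}.npz'))
def cloud(c):
    K=c['camera_matrix'];z=c['range_z'];v,u=np.mgrid[:z.shape[0],:z.shape[1]]
    p=np.stack([(u-K[0,2])/K[0,0]*z,(v-K[1,2])/K[1,1]*z,z],-1)
    w=p@c['T'][:3,:3].T+c['T'][:3,3]; w[z==0]=np.nan; return w
def ray(c,u,v,h):
    K=c['camera_matrix'];d=c['T'][:3,:3]@np.array([(u-K[0,2])/K[0,0],(v-K[1,2])/K[1,1],1]);o=c['T'][:3,3]
    return o+d*(h-o[2])/d[2]
E
python3 - <<'E'
from h import *
for n in('scene','top'): 
    c=snap(n,n+'0'); print(n,c['T'].round(3).tolist(),c['camera_matrix'].round(1).tolist())
s=get_state(); print(s)
E
```

```text
pics
scene [[0.561, -0.462, 0.687, -0.324], [-0.828, -0.306, 0.471, -0.685], [-0.007, -0.833, -0.554, 0.812], [0.0, 0.0, 0.0, 1.0]] [[544.3, 0.0, 279.6], [0.0, 544.3, 208.3], [0.0, 0.0, 1.0]]
top [[-0.037, -0.978, 0.205, 0.311], [-0.999, 0.035, -0.013, -0.079], [0.005, -0.205, -0.979, 1.289], [0.0, 0.0, 0.0, 1.0]] [[472.5, 0.0, 287.0], [0.0, 472.5, 216.5], [0.0, 0.0, 1.0]]
{'time_s': 0.1, 'joints': array([ 8.60079642e+01,  2.05882599e+01,  6.40090458e-01, -1.65105186e-02,
       -7.01377177e+01, -1.65080971e+01]), 'qd': array([ 0.10494641, -0.03862275,  0.22006478,  0.10920756,  0.06908492,
        0.0215243 ]), 'joint_torque': array([-2.05079392e-03, -5.84164131e+01,  2.93748897e+01,  7.01556936e+00,
        1.01646248e-02, -5.36915366e-05]), 'tcp_pos': array([0.23626499, 0.63186506, 0.24471785]), 'eef_rot': array([ 1.79913242e+02, -9.52493102e-03, -2.05057470e+01]), 'contact_force': array([-0.27225801, -0.48050827, -0.07777512]), 'moment': array([-0.00551697,  0.05302324, -0.0178757 ]), 'gripper_force': 0.0, 'gripper_width': 0.08752459233138665}
```

View pics/top0.png

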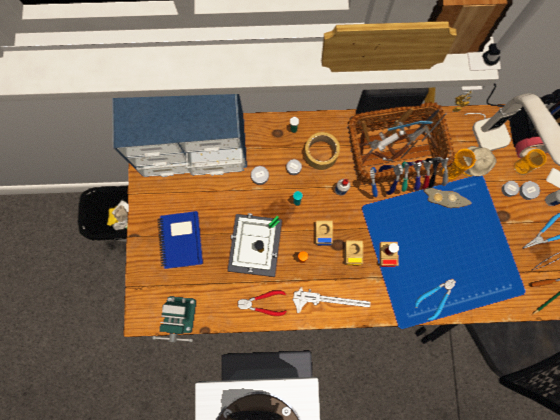

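View pics/scene0.png

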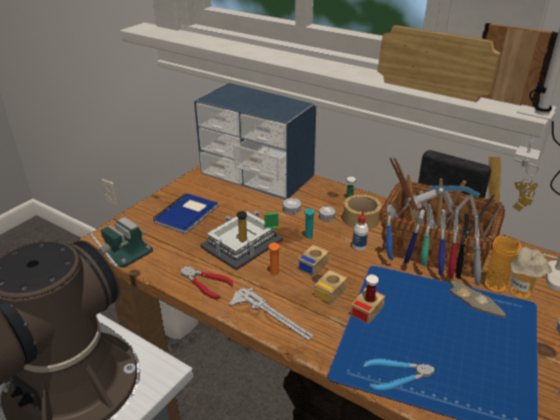

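The top view shows the book at (181,240), the stack at (255,243) with the tab at (273,222) and the tube cap at (258,246). The stands are blue (323,232), yellow (355,251) and red (390,254). The orange tube is at (303,257) and the turquoise one at (297,198).

```bash
python3 - <<'E'
from h import *
c=load('top0'); w=cloud(c); f=c['frame']; hsv=cv2.cvtColor(f,cv2.COLOR_RGB2HSV)
def rep(name,m,k=3):
    n,l,s,ce=cv2.connectedComponentsWithStats(m.astype(np.uint8))
    for i in sorted(range(1,n),key=lambda i:-s[i,4])[:k]:
        p=w[l==i]; p=p[~np.isnan(p[:,0])]
        if len(p)<4: continue
        r=cv2.minAreaRect(p[:,:2].astype(np.float32)*1000)
        print(name,s[i,4],ce[i].round(1),'mean',p.mean(0).round(3),'zmax/med',p[:,2].max().round(3),np.median(p[:,2]).round(3),'rect',np.round(r[0]),np.round(r[1]),round(r[2],1))
reg=np.zeros(f.shape[:2],bool); reg[195:285,150:420]=1
H,S,V=[hsv[...,i].astype(int) for i in range(3)]
rep('green',reg&(H>55)&(H<80)&(S>150)&(V>60))
rep('yellow',reg&(H>22)&(H<32)&(S>180)&(V>120))
rep('blue',reg&(H>108)&(H<125)&(S>150)&(np.arange(560)<370)[None],3)
z=w[...,2]
st=reg&(z>.026)&(z<.042); st[:,:310]=0
rep('stands',st,4)
t=reg&(z>.03)&(z<.2);t[:,:225]=0;t[:,286:]=0
rep('stack',t)
rep('cap',t&(z>.09),3)
rep('flange',t&(z>.04)&(z<.052)&(V>150)&(S<60),3)
rep('tall',(z>.06)&reg,12)
# yellow tube from top with V
E
```

```text
green 58 [273.9 221.9] mean [ 0.554 -0.06   0.065] zmax/med 0.087 0.065 rect [554. -59.] [ 8. 32.] 38.0
yellow 56 [354.5 259.5] mean [ 0.45  -0.271  0.036] zmax/med 0.041 0.035 rect [ 450. -270.] [36.  9.] 88.1
blue 1612 [181.2 241.7] mean [0.519 0.195 0.011] zmax/med 0.022 0.011 rect [527. 197.] [148. 101.] 5.3
blue 24 [325.2 239. ] mean [ 0.508 -0.196  0.035] zmax/med 0.04 0.035 rect [ 507. -193.] [33.  9.] 88.3
blue 12 [323.5 244. ] mean [ 0.496 -0.191  0.025] zmax/med 0.028 0.024 rect [ 496. -191.] [30.  1.] 86.8
stands 305 [353.9 253.5] mean [ 0.467 -0.27   0.034] zmax/med 0.041 0.034 rect [ 470. -271.] [43. 62.] 86.9
stands 299 [323.5 232.9] mean [ 0.525 -0.192  0.034] zmax/med 0.041 0.034 rect [ 527. -192.] [41. 63.] 86.5
stands 298 [387.5 255.4] mean [ 0.458 -0.36   0.034] zmax/med 0.042 0.034 rect [ 464. -364.] [46. 63.] 87.1
stack 1163 [254.  242.4] mean [ 0.504 -0.005  0.047] zmax/med 0.108 0.043 rect [504.  -3.] [122. 157.] 83.4
stack 13 [264.  230.4] mean [ 0.538 -0.032  0.031] zmax/med 0.034 0.031 rect [540. -31.] [17. 11.] 75.4
stack 10 [246.8 241.9] mean [0.509 0.015 
[... 190 characters left out ...]
n [ 0.499 -0.     0.044] zmax/med 0.052 0.044 rect [499.   3.] [112. 142.] 82.0
flange 4 [274.2 254.2] mean [ 0.47  -0.058  0.048] zmax/med 0.05 0.049 rect [471. -58.] [6. 3.] 61.3
tall 86 [258.5 245. ] mean [ 0.489 -0.02   0.1  ] zmax/med 0.108 0.104 rect [490. -20.] [23. 23.] 88.5
tall 83 [392.5 247.7] mean [ 0.472 -0.363  0.084] zmax/med 0.091 0.086 rect [ 472. -363.] [24. 23.] 16.4
tall 74 [302.2 255.8] mean [ 0.46  -0.13   0.076] zmax/med 0.082 0.076 rect [ 460. -130.] [22. 24.] 43.4
tall 46 [272.7 221.3] mean [ 0.553 -0.057  0.078] zmax/med 0.087 0.08 rect [554. -57.] [ 6. 33.] 44.2
tall 42 [297.  197.1] mean [ 0.617 -0.123  0.076] zmax/med 0.084 0.076 rect [ 616. -123.] [21. 13.] 88.2
```

apply_moves(
  targets=[
    [1, 0.0233, 0.0261, 0, 0, 0, 0],
    [1, 0.0233, 0.0261, 0, 0, 0, 0],
    [1, 0.0233, 0.0261, 0, 0, 0, 0],
    [1, 0.0233, 0.0261, 0, 0, 0, 0],
    [1, 0.0233, 0.0261, 0, 0, 0, 0],
    [1, 0.0233, 0.0261, 0, 0, 0, 0],
    [1, 0.0233, 0.0261, 0, 0, 0, 0],
    [1, 0.0233, 0.0261, 0, 0, 0, 0],
    [1, 0.0233, 0.0261, 0, 0, 0, 0],
    [1, 0.0233, 0.0261, 0, 0, 0, 0],
    [1, 0.0233, 0.0261, 0, 0, 0, 0],
    [1, 0.0233, 0.0261, 0, 0, 0, 0],
    [1, 0.0233, 0.0261, 0, 0, 0, 0],
    [1, 0.0233, 0.0261, 0, 0, 0, 0],
    [1, 0.0233, 0.0261, 0, 0, 0, 0],
    [1, 0.0233, 0.0261, 0, 0, 0, 0],
    [1, 0.0233, 0.0261, 0, 0, 0, 0],
    [1, 0.0233, 0.0261, 0, 0, 0, 0],
    [1, 0.0233, 0.0261, 0, 0, 0, 0],
    [1, 0.0233, 0.0261, 0, 0, 0, 0],
  ],
)

```text
time_s: 1.77
tcp_pos: [0.4902, -0.0217, 0.2455]
eef_rot: [-180.0, 0.0, -20.5]
contact_force: [0.8, 0.4, 0.4]
gripper_width: 0.0875
gripper_force: 0.0
```

apply_moves(
  targets=[
    [1, 0, 0, 0, 0, 0, 0.0772],
    [1, 0, 0, 0, 0, 0, 0.0772],
    [1, 0, 0, 0, 0, 0, 0.0772],
    [1, 0, 0, 0, 0, 0, 0.0772],
    [1, 0, 0, 0, 0, 0, 0.0772],
    [1, 0, 0, 0, 0, 0, 0.0772],
    [1, 0, 0, 0, 0, 0, 0.0772],
    [1, 0, 0, 0, 0, 0, 0.0772],
    [1, 0, 0, 0, 0, 0, 0.0772],
    [1, 0, 0, 0, 0, 0, 0.0772],
    [0.57, 0, 0, 0, 0, 0, 0],
    [0.57, 0, 0, 0, 0, 0, 0],
    [0.57, 0, 0, 0, 0, 0, 0],
  ],
)

```text
time_s: 2.85
tcp_pos: [0.49, -0.0199, 0.2454]
eef_rot: [180.0, -0.0, -89.8]
contact_force: [-0.1, -0.7, 0.3]
gripper_width: 0.0728
gripper_force: 0.0
```

```bash
python3 - <<'E'
from h import *
c=snap('wrist','w1'); print(c['T'].round(3).tolist()); s=get_state(); print(s['tcp_pos'],s['eef_rot'],s['joints'].round(1),s['gripper_width'],s['contact_force'])
E
```

```text
[[-1.0, -0.005, -0.001, 0.491], [-0.005, 0.962, 0.271, -0.094], [-0.001, 0.271, -0.963, 0.383], [0.0, 0.0, 0.0, 1.0]]
[ 0.49000417 -0.01990907  0.24548303] [ 1.79991141e+02  4.53611793e-04 -8.97891864e+01] [ 20.7   2.9 -21.9  -0.  -65.1 -20.5] 0.06915289985923077 [-0.11786759 -0.74666037 -0.45932773]
```

View pics/w1.png

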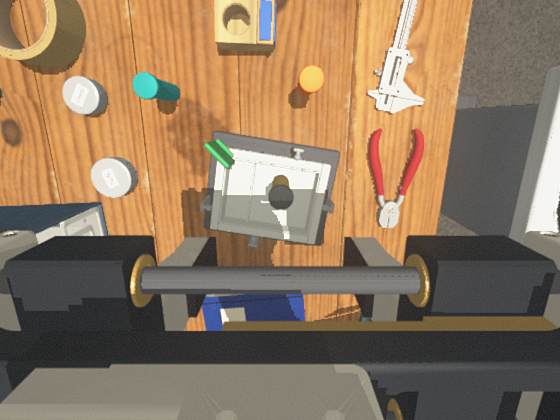

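The wrist view shows the stack from (208,135) to (338,240), the tube cap at (280,197) and the green tab at (219,152). The blue stand is at (240,20) and the orange look-alike at (312,78).

```bash
python3 - <<'E'
from h import *
c=load('w1'); w=cloud(c); f=c['frame']; hsv=cv2.cvtColor(f,cv2.COLOR_RGB2HSV); z=w[...,2]
H,S,V=[hsv[...,i].astype(int) for i in range(3)]
reg=np.zeros(z.shape,bool); reg[125:243,195:345]=1
def rect(n,m):
    l=cv2.connectedComponentsWithStats(m.astype(np.uint8)); i=1+np.argmax(l[2][1:,4]); p=w[l[1]==i]
    r=cv2.minAreaRect(p[:,:2].astype(np.float32)*1000); print(n,len(p),p.mean(0).round(4),'z',np.percentile(p[:,2],[5,50,95]).round(4),np.round(r[0],1),np.round(r[1],1),round(r[2],1))
rect('captop',reg&(z>.098))
rect('tube',reg&(z>.055)&(S<140)&(np.arange(560)>250)[None])
rect('tab',reg&(z>.055)&(np.arange(560)<245)[None]&(H>50)&(H<85)&(S>120))
rect('tabtop',reg&(z>.078)&(np.arange(560)<245)[None])
rect('flange',reg&(z>.036)&(z<.052)&(V>110)&(S<60))
rect('stack',reg&(z>.004))
# book from top view
c=load('top0'); w=cloud(c); z=w[...,2]
m=(z>.009)&(z<.025); m[:,:155]=0;m[:,208:]=0;m[:200]=0;m[280:]=0
rect('book',m)
E
```

```text
captop 506 [ 0.4902 -0.0218  0.103 ] z [0.1017 0.1031 0.1043] [490.3 -21.3] [23.5 24.2] 0.6
tube 595 [ 0.4901 -0.023   0.0983] z [0.067  0.1029 0.1043] [490.3 -21.3] [23.5 24.2] 0.6
tab 94 [ 0.5549 -0.06    0.0811] z [0.0795 0.0811 0.0827] [554.7 -59.3] [ 4.5 31.2] 43.7
tabtop 202 [ 0.5548 -0.0593  0.0812] z [0.079  0.0813 0.0827] [555.1 -59.4] [ 5.7 33.2] 44.1
flange 3628 [ 0.5015 -0.0042  0.0423] z [0.0381 0.0425 0.0472] [506.2  -5.8] [156.7 115.7] 1.1
stack 12298 [ 0.5044 -0.0145  0.0334] z [0.01   0.0276 0.0814] [504.5  -5.3] [130.1 160.3] 81.1
book 1684 [0.5256 0.1997 0.0122] z [0.0094 0.012  0.0158] [526.8 202. ] [150.1 111.7] 5.4
```

apply_moves(
  targets=[
    [0.57, 0.0015, 0, 0.02, 0, 0, 0],
    [0.57, 0, 0, 0.02, 0, 0, 0],
    [0.57, 0, 0, 0.02, 0, 0, 0],
    [0.57, 0, 0, 0.02, 0, 0, 0],
    [0.57, 0, 0, 0.02, 0, 0, 0],
    [0.57, 0, 0, 0.02, 0, 0, 0],
    [0.57, 0, 0, 0.02, 0, 0, 0],
    [0.57, 0, 0, 0.015, 0, 0, 0],
    [0.57, 0, 0, 0.0075, 0, 0, 0],
    [0.57, 0, 0, 0, 0, 0, 0],
    [0, 0, 0, 0, 0, 0, 0],
    [0, 0, 0, 0, 0, 0, 0],
    [0, 0, 0, 0, 0, 0, 0],
    [0, 0, 0, 0, 0, 0, 0],
    [0, 0, 0, 0, 0, 0, 0],
    [0, 0, 0, 0, 0, 0, 0],
    [0, 0, 0, 0, 0, 0, 0],
    [0, 0, 0, 0, 0, 0, 0],
  ],
  newtons=15,
)

```text
time_s: 4.4
tcp_pos: [0.4906, -0.0213, 0.0837]
eef_rot: [-179.9, 0.0, -90.0]
contact_force: [-0.7, 0.0, 6.5]
gripper_width: 0.0243
gripper_force: 15.0
```

apply_moves(
  targets=[
    [0, 0, 0, -0.005, 0, 0, 0],
    [0, 0, 0, -0.01, 0, 0, 0],
    [0, 0, 0, -0.015, 0, 0, 0],
    [0, 0, 0, -0.02, 0, 0, 0],
    [0, 0, 0, -0.02, 0, 0, 0],
    [0, 0, 0, -0.02, 0, 0, 0],
    [0, 0, 0, -0.02, 0, 0, 0],
    [0, 0, 0, -0.01, 0, 0, 0],
    [0, 0.01, 0, 0, 0, 0, 0],
    [0, 0.02, 0.005, 0, 0, 0, 0],
    [0, 0.025, 0.005, 0, 0, 0, 0],
    [0, 0.025, 0.005, 0, 0, 0, 0],
    [0, 0.025, 0, 0, 0, 0, 0],
    [0, 0.015, 0, 0, 0, 0, 0],
    [0, 0.01, 0, 0, 0, 0, 0],
    [0, 0, 0, 0, 0, 0, 0],
    [0, 0, 0, 0, 0, 0, 0],
  ],
)

```text
time_s: 5.82
tcp_pos: [0.4746, -0.1518, 0.2022]
eef_rot: [179.9, 0.0, -90.1]
contact_force: [1.1, -0.5, -1.7]
gripper_width: 0.0245
gripper_force: 15.0
```

```bash
python3 - <<'E'
from h import *
c=snap('wrist','w2'); s=get_state(); print(s['tcp_pos'],s['eef_rot'],s['gripper_width'],s['contact_force'])
w=cloud(c); z=w[...,2]
np.set_printoptions(linewidth=200)
m=((z>.029)&(z<.040)); l=cv2.connectedComponentsWithStats(m.astype(np.uint8))
for i in range(1,l[0]):
    if l[2][i,4]>500:
        p=w[l[1]==i];r=cv2.minAreaRect(p[:,:2].astype(np.float32)*1000);print(l[2][i],p.mean(0).round(3),np.round(r[0],1),np.round(r[1],1),round(r[2],1))
        mm=(l[1]==i).astype(np.uint8)
        cs,hi=cv2.findContours(mm,cv2.RETR_CCOMP,cv2.CHAIN_APPROX_NONE)
        for k,q in enumerate(cs):
            if hi[0][k][3]>=0 and len(q)>25:
                pp=np.array([ray(c,*a[0],.034) for a in q])[:,:2]*1000
                (cx,cy),rad=cv2.minEnclosingCircle(pp.astype(np.float32)); A=np.c_[2*pp,np.ones(len(pp))]; s_=np.linalg.lstsq(A,(pp**2).sum(1),rcond=None)[0]
                print('hole',round(cx,1),round(cy,1),round(rad,1),'fit',s_[:2].round(1),np.sqrt(s_[2]+s_[0]**2+s_[1]**2).round(1))
E
```

```text
[ 0.47478664 -0.15133139  0.20243636] [ 1.79939390e+02  1.15920012e-02 -9.00193101e+01] 0.02418795355044033 [ 0.19117235 -0.26794125 -0.27854594]
[ 250   42   68   54 2557] [ 0.47  -0.273  0.033] [ 471.7 -272.1] [44.1 62. ] 86.9
hole 480.5 -272.0 14.5 fit [ 480.6 -272. ] 14.0
[  0  99  50  92 725] [ 0.722 -0.204  0.035] [ 730.4 -200.7] [35.9 90.9] 0.8
[ 196  129   63   45 2069] [ 0.526 -0.195  0.033] [ 528.7 -194.4] [44.2 62. ] 87.8
hole 537.1 -195.1 14.6 fit [ 536.9 -195.2] 14.1
```

View pics/w2.png

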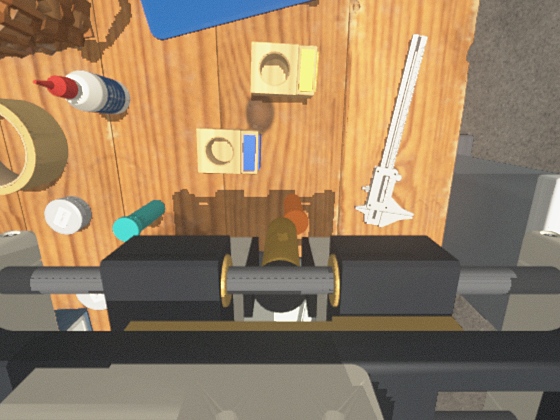

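apply_moves(
  targets=[
    [0, 0.01, 0, 0, 0, 0, 0],
    [0, 0.02, 0, 0, 0, 0, 0],
    [0, 0.025, -0.003, 0, 0, 0, 0],
    [0, 0.025, -0.0028, 0, 0, 0, 0],
    [0, 0.02, 0, 0, 0, 0, 0],
    [0, 0.0137, 0, 0, 0, 0, 0],
    [0, 0.007, 0, 0, 0, 0, 0],
    [0, 0, 0, 0.02, 0, 0, 0],
    [0, 0, 0, 0.025, 0, 0, 0],
    [0, 0, 0, 0.025, 0, 0, 0],
    [0, 0, 0, 0.017, 0, 0, 0],
    [0, 0, 0, 0.01, 0, 0, 0],
    [0, 0, 0, 0, 0, 0, 0],
    [0, 0, 0, 0, 0, 0, 0],
  ],
)

```text
time_s: 7.03
tcp_pos: [0.4813, -0.2719, 0.1063]
eef_rot: [180.0, -0.0, -89.9]
contact_force: [-0.1, -0.1, -0.4]
gripper_width: 0.0244
gripper_force: 15.0
```

```bash
python3 - <<'E'
from h import *
c=snap('wrist','w3'); s=get_state(); print(s['tcp_pos'],s['eef_rot'],s['gripper_width'],s['contact_force'])
w=cloud(c); p=w[np.hypot(w[...,0]-.4806,w[...,1]+.272)<.03]
for a in np.arange(.036,.13,.008):
    q=p[(p[:,2]>a)&(p[:,2]<a+.008)]
    if len(q)>5: print(a.round(3),len(q),'x',np.percentile(q[:,0],[2,98]).round(4),'y',np.percentile(q[:,1],[2,98]).round(4))
E
```

```text
[ 0.48176001 -0.27209801  0.10698163] [-1.79943604e+02 -3.10363976e-02 -8.99316373e+01] 0.02428104178588604 [ 0.20045554 -0.59956647 -0.43191054]
0.044 26 x [0.4723 0.4885] y [-0.2816 -0.2765]
0.052 107 x [0.4714 0.4898] y [-0.2819 -0.2752]
0.06 119 x [0.4716 0.4901] y [-0.282  -0.2747]
0.068 139 x [0.4717 0.4902] y [-0.2819 -0.2749]
0.076 154 x [0.4717 0.4903] y [-0.2819 -0.2746]
0.084 334 x [0.4568 0.5048] y [-0.2834 -0.268 ]
0.092 579 x [0.4563 0.5074] y [-0.2839 -0.2728]
0.1 681 x [0.458  0.5056] y [-0.2838 -0.2747]
0.108 516 x [0.4589 0.5046] y [-0.2838 -0.2771]
0.116 417 x [0.4605 0.5034] y [-0.2843 -0.2646]
0.124 1011 x [0.4671 0.4969] y [-0.2837 -0.2608]
```

View pics/w3.png

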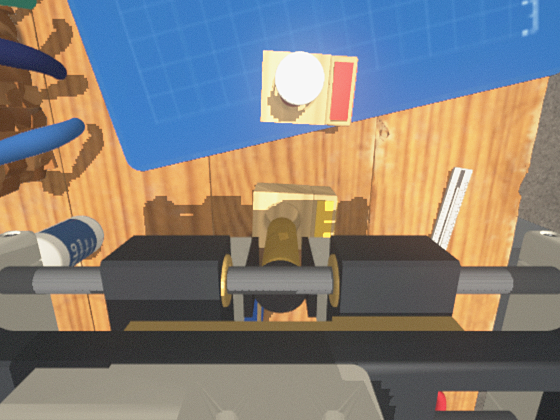

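```bash
python3 - <<'E'
from h import *
from scipy.optimize import least_squares
c=load('w3'); w=cloud(c)
p=w[(np.hypot(w[...,0]-.4806,w[...,1]+.272)<.02)&(w[...,2]>.048)&(w[...,2]<.082)]
f=lambda a:np.hypot(p[:,0]-a[0]-a[2]*(p[:,2]-.065),p[:,1]-a[1]-a[3]*(p[:,2]-.065))-.0125
r=least_squares(f,[.481,-.272,0,0],loss='soft_l1',f_scale=.001); print(r.x.round(4),np.std(r.fun),len(p),'bottom',p[:,2].min())
# same on captop at w1: z edges; hole in w3 visible part: stand edges
z=w[...,2]; m=(z>.029)&(z<.040);m[:180]=0;m[245:]=0;m[:,:245]=0;m[:,345:]=0
q=w[m]; print('stand far y',np.percentile(q[:,1],[1,99]),'x',np.percentile(q[:,0],[1,99]))
c=load('w2'); w=cloud(c); z=w[...,2]; m=(z>.029)&(z<.040);m[100:]=0;m[:,:245]=0;m[:,325:]=0
q=w[m]; print('w2 y',np.percentile(q[:,1],[1,99]),'x',np.percentile(q[:,0],[1,99]))
E
```

```text
[ 0.481  -0.2689  0.021  -0.001 ] 0.00047614010995488873 502 bottom 0.04910561440315525
stand far y [-0.29522733 -0.2564127 ] x [0.44096248 0.50184823]
w2 y [-0.29435528 -0.25007041] x [0.44119737 0.50222961]
```

```bash
python3 - <<'E'
from h import *
from scipy.optimize import least_squares
def fit(w,x,y,lo,hi):
    p=w[(np.hypot(w[...,0]-x,w[...,1]-y)<.02)&(w[...,2]>lo)&(w[...,2]<hi)]
    f=lambda a:np.hypot(p[:,0]-a[0],p[:,1]-a[1])-.0125
    r=least_squares(f,[x,y],loss='soft_l1',f_scale=.001); print(len(p),r.x.round(4),r.fun.std().round(4))
w1=cloud(load('w1')); fit(w1,.49,-.0215,.045,.075); fit(w1,.49,-.0215,.075,.098)
w2=cloud(load('w2')); print('w2 tcp .4748 -.1515'); fit(w2,.4748,-.1515,.145,.178)
fit(w2,.46,-.13,.02,.065) # orange
c=load('w3'); f=c['frame']
# silhouette in w3 at rows below fingers
hsv=cv2.cvtColor(f,cv2.COLOR_RGB2HSV)
for v in (215,220,225,230,235): print(v,f[v,250:312:4].sum(1).tolist())
cv2.imwrite('pics/w3c.png',cv2.resize(f[170:320,200:360,::-1],None,fx=5,fy=4,interpolation=cv2.INTER_CUBIC)[:600])
E
```

```text
86 [ 0.4902 -0.0183] 0.0004
31 [ 0.4894 -0.0186] 0.0005
w2 tcp .4748 -.1515
501 [ 0.4744 -0.1488] 0.0005
183 [ 0.4605 -0.1297] 0.0005
215 [280, 418, 442, 445, 361, 414, 372, 392, 408, 395, 385, 433, 333, 372, 375, 399]
220 [315, 417, 429, 414, 357, 400, 265, 273, 290, 285, 293, 371, 342, 348, 369, 403]
225 [308, 395, 436, 442, 362, 283, 285, 283, 292, 286, 285, 280, 322, 362, 383, 388]
230 [310, 410, 432, 454, 411, 291, 296, 295, 292, 288, 285, 288, 377, 364, 385, 372]
235 [206, 398, 443, 445, 362, 278, 290, 307, 317, 338, 301, 298, 400, 367, 398, 370]
```

View pics/w3c.png

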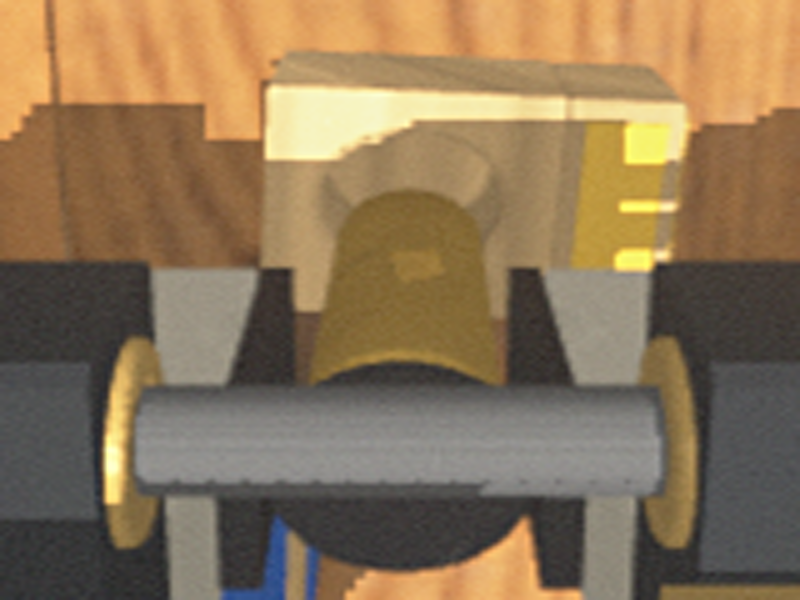

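The crop shows the tube's lower end, front edge at crop (413,190), centred sideways on the hole, which spans x 325–497. Next I check fore and aft by casting a ray.

```bash
python3 - <<'E'
from h import *
c=load('w3')
for h in (.049,.051,.053): print(h,ray(c,282.6,217.5,h))
print('hole front',ray(c,282.2,202,.034),'L',ray(c,265,217,.034),'R',ray(c,299.4,217,.034))
print('body L/R',ray(c,269,222,.052),ray(c,296.3,222,.052))
E
```

```text
0.049 [ 0.47979044 -0.28108517  0.049     ]
0.051 [ 0.47981071 -0.28174611  0.051     ]
0.053 [ 0.47983097 -0.28240705  0.053     ]
hole front [ 0.47998023 -0.28806701  0.034     ] L [ 0.49271061 -0.27649722  0.034     ] R [ 0.46716428 -0.27653938  0.034     ]
body L/R [ 0.48908695 -0.27883078  0.052     ] [ 0.47046042 -0.27886167  0.052     ]
```

apply_moves(
  targets=[
    [0, 0.0015, 0, 0.005, 0, 0, 0],
    [0, 0, 0, 0.005, 0, 0, 0],
    [0, 0, 0, 0.004, 0, 0, 0],
    [0, 0, 0, 0.003, 0, 0, 0],
    [0, 0, 0, 0.003, 0, 0, 0],
    [0, 0, 0, 0.003, 0, 0, 0],
    [0, 0, 0, 0, 0, 0, 0],
    [0, 0, 0, 0, 0, 0, 0],
  ],
  newtons=10,
)

```text
time_s: 7.75
tcp_pos: [0.4809, -0.2736, 0.0828]
eef_rot: [180.0, 0.0, -90.0]
contact_force: [-0.3, 0.5, -0.3]
gripper_width: 0.024
gripper_force: 10.0
```

apply_moves(
  targets=[
    [0, 0, 0, 0.004, 0, 0, 0],
    [0, 0, 0, 0.004, 0, 0, 0],
    [0, 0, 0, 0.004, 0, 0, 0],
    [0, 0, 0, 0.003, 0, 0, 0],
    [0, 0, 0, 0.003, 0, 0, 0],
    [0, 0, 0, 0.002, 0, 0, 0],
    [0, 0, 0, 0, 0, 0, 0],
    [0, 0, 0, 0, 0, 0, 0],
  ],
)

```text
time_s: 8.42
tcp_pos: [0.481, -0.2736, 0.0629]
eef_rot: [180.0, 0.0, -90.0]
contact_force: [0.1, -0.6, 0.2]
gripper_width: 0.0246
gripper_force: 10.0
```

apply_moves(
  targets=[
    [0, 0, 0, 0.001, 0, 0, 0],
    [0, 0, 0, 0.001, 0, 0, 0],
    [0, 0, 0, 0, 0, 0, 0],
    [0, 0, 0, 0, 0, 0, 0],
  ],
)

```text
time_s: 8.75
tcp_pos: [0.481, -0.2736, 0.0611]
eef_rot: [-180.0, -0.0, -90.0]
contact_force: [-0.1, 0.2, -0.2]
gripper_width: 0.0242
gripper_force: 10.0
```

apply_moves(
  targets=[
    [0.4, 0, 0, 0, 0, 0, 0],
    [0.6, 0, 0, 0, 0, 0, 0],
    [0.6, 0, 0, 0, 0, 0, 0],
    [0.6, 0, 0, 0, 0, 0, 0],
    [0.6, 0, 0, 0, 0, 0, 0],
    [0.6, 0, 0, -0.01, 0, 0, 0],
    [0.6, 0, 0, -0.02, 0, 0, 0],
    [0.6, 0, 0, -0.03, 0, 0, 0],
    [0.6, 0, 0, -0.03, 0, 0, 0],
    [0.6, 0, 0, -0.03, 0, 0, 0],
    [0.6, 0, 0, -0.02, 0, 0, 0],
    [0.6, -0.02, 0, 0, 0, 0, 0],
    [0.6, -0.03, 0, 0, 0, 0, 0],
    [0.6, -0.03, 0, 0, 0, 0, 0],
    [0.6, -0.03, 0, 0, 0, 0, 0],
    [0.6, -0.02, 0, 0, 0, 0, 0],
    [0.6, 0, 0, 0, 0, 0, 0],
  ],
)

```text
time_s: 10.17
tcp_pos: [0.4809, -0.141, 0.2022]
eef_rot: [-179.9, 0.0, -89.8]
contact_force: [0.3, 0.4, 0.2]
gripper_width: 0.0526
gripper_force: 0.0
```

```bash
python3 - <<'E'
from h import *
c=snap('wrist','w4'); s=get_state(); print(s['tcp_pos'],s['eef_rot'],s['joints'].round(1))
w=cloud(c); m=(w[...,2]>.072)&(np.hypot(w[...,0]-.481,w[...,1]+.272)<.03); p=w[m]
r=cv2.minAreaRect(p[:,:2].astype(np.float32)*1000); print(len(p),np.percentile(p[:,2],[5,50,95]),r)
E
```

```text
[ 0.48107369 -0.14215815  0.20220378] [-1.79917445e+02  7.22467770e-03 -8.98155528e+01] [  6.    6.1 -24.5   0.  -59.3  -5.8]
874 [0.07753224 0.07912186 0.08044326] ((480.67974853515625, -273.1325378417969), (24.32792091369629, 24.72865867614746), 68.64705657958984)
```

View pics/w4.png

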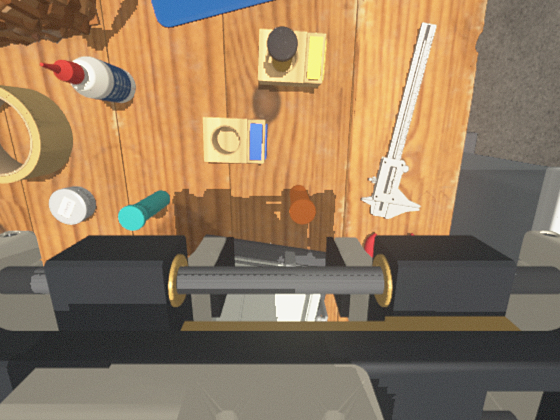

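The tube stands in the yellow stand: its cap is at (282,42) in the picture and its top at 79 mm, as expected. Next is the tab.

apply_moves(
  targets=[
    [0.6, -0.0165, -0.015, 0, 0, 0, 0],
    [0.6, -0.0165, -0.015, 0, 0, 0, 0],
    [0.6, -0.0165, -0.015, 0, 0, 0, 0],
    [0.6, -0.0165, -0.015, 0, 0, 0, 0],
    [0.6, -0.0165, -0.014, 0, 0, 0, 0],
    [0.6, 0, 0, 0.005, 0, 0, -0.0695],
    [0.6, 0, 0, 0.005, 0, 0, -0.0695],
    [0.6, 0, 0, 0.005, 0, 0, -0.0695],
    [0.6, 0, 0, 0.005, 0, 0, -0.0695],
    [0.6, 0, 0, 0.005, 0, 0, -0.0695],
    [0.6, 0, 0, 0.005, 0, 0, -0.0695],
    [0.6, 0, 0, 0.005, 0, 0, -0.0695],
    [0.6, 0, 0, 0, 0, 0, 0],
    [0.6, 0, 0, 0, 0, 0, 0],
  ],
)

```text
time_s: 11.38
tcp_pos: [0.555, -0.0614, 0.1661]
eef_rot: [180.0, 0.0, -46.4]
contact_force: [0.1, 0.0, -0.1]
gripper_width: 0.0525
gripper_force: 0.0
```

```bash
python3 - <<'E'
from h import *
c=snap('wrist','w5'); s=get_state(); print(s['tcp_pos'],s['eef_rot'],s['joints'].round(1))
w=cloud(c); z=w[...,2]
m=(z>.072)&(z<.09)&(np.hypot(w[...,0]-.555,w[...,1]+.06)<.03); p=w[m]
r=cv2.minAreaRect(p[:,:2].astype(np.float32)*1000); print(len(p),np.percentile(p[:,2],[5,50,95]),p.mean(0),r)
m=(z>.036)&(z<.05)&(np.hypot(w[...,0]-.555,w[...,1]+.06)<.05); print('flange z',np.percentile(z[m],[10,50,90]),m.sum())
w=cloud(load('top0')); q=w[(w[...,2]>.1)&(w[...,2]<.5)&(w[...,0]<.8)&(w[...,1]>-.06)&(w[...,0]>.56)]; print('cabinet',q.min(0),q.max(0))
E
```

```text
[ 0.55513607 -0.06132642  0.16633017] [ 1.79992764e+02 -6.21681123e-03 -4.64288295e+01] [ 13.8  13.4 -20.5   0.  -56.1  29.8]
329 [0.07778103 0.08109405 0.08234948] [ 0.5561314  -0.06015214  0.08067674] ((555.123779296875, -59.059410095214844), (5.648612022399902, 34.01715850830078), 43.53969955444336)
flange z [0.04093414 0.04268639 0.04414813] 1180
cabinet [ 0.68002998 -0.05907983  0.100021  ] [0.79998969 0.5282481  0.35688908]
```

apply_moves(
  targets=[
    [0.6, -0.0014, -0.0014, 0.01, 0, 0, 0],
    [0.6, 0, 0, 0.02, 0, 0, 0],
    [0.6, 0, 0, 0.02, 0, 0, 0],
    [0.6, 0, 0, 0.015, 0, 0, 0],
    [0.6, 0, 0, 0.013, 0, 0, 0],
    [0.6, 0, 0, 0.01, 0, 0, 0],
    [0.6, 0, 0, 0.006, 0, 0, 0],
    [0.6, 0, 0, 0, 0, 0, 0],
    [0, 0, 0, 0, 0, 0, 0],
    [0, 0, 0, 0, 0, 0, 0],
    [0, 0, 0, 0, 0, 0, 0],
    [0, 0, 0, 0, 0, 0, 0],
    [0, 0, 0, 0, 0, 0, 0],
    [0, 0, 0, 0, 0, 0, 0],
    [0, 0, 0, 0, 0, 0, 0],
    [0, 0, 0, 0, 0, 0, 0],
    [0, 0, 0, 0, 0, 0, 0],
  ],
  newtons=50,
)

```text
time_s: 12.85
tcp_pos: [0.555, -0.0591, 0.0722]
eef_rot: [-180.0, -0.0, -46.2]
contact_force: [-0.4, 0.2, 1.0]
gripper_width: 0.0056
gripper_force: 50.0
```

apply_moves(
  targets=[
    [0, -0.0003, 0, -0.00136, 0, 0.0057, 0],
    [0, -0.0003, 0, -0.00136, 0, 0.0057, 0],
    [0, -0.0003, 0, -0.00136, 0, 0.0057, 0],
    [0, -0.0003, 0, -0.00136, 0, 0.0057, 0],
    [0, -0.0003, 0, -0.00136, 0, 0.0057, 0],
    [0, -0.0003, 0, -0.00136, 0, 0.0057, 0],
    [0, -0.0003, 0, -0.00136, 0, 0.0057, 0],
    [0, -0.0003, 0, -0.00136, 0, 0.0057, 0],
    [0, 0, 0, 0, 0, 0, 0],
  ],
)

```text
time_s: 13.6
tcp_pos: [0.5533, -0.057, 0.0835]
eef_rot: [-180.0, -4.2, -46.2]
contact_force: [1.6, -0.4, 0.3]
gripper_width: 0.0057
gripper_force: 50.0
```

Low force so far; I continue the arc to about 16°.

apply_moves(
  targets=[
    [0, -0.0006, 0, -0.0027, 0, 0.0112, 0],
    [0, -0.0006, 0, -0.0027, 0, 0.0112, 0],
    [0, -0.0006, 0, -0.0027, 0, 0.0112, 0],
    [0, -0.0006, 0, -0.0027, 0, 0.0112, 0],
    [0, -0.0006, 0, -0.0027, 0, 0.0112, 0],
    [0, -0.0006, 0, -0.0027, 0, 0.0112, 0],
    [0, -0.0006, 0, -0.0027, 0, 0.0112, 0],
    [0, -0.0006, 0, -0.0027, 0, 0.0112, 0],
    [0, -0.0006, 0, -0.0027, 0, 0.0112, 0],
    [0, -0.0006, 0, -0.0027, 0, 0.0112, 0],
    [0, -0.0006, 0, -0.0027, 0, 0.0112, 0],
    [0, -0.0006, 0, -0.0027, 0, 0.0112, 0],
    [0, 0, 0, 0, 0, 0, 0],
  ],
)

```text
time_s: 14.68
tcp_pos: [0.5452, -0.0475, 0.1148]
eef_rot: [-179.9, -16.3, -46.1]
contact_force: [1.2, -0.3, 3.3]
gripper_width: 0.0058
gripper_force: 50.0
```

```bash
python3 - <<'E'
from h import *
s=get_state(); print(s['tcp_pos'],s['eef_rot'],s['contact_force'],s['moment'],s['gripper_width'])
snap('scene','s5');f=load('s5')['frame']; cv2.imwrite('pics/s5c.png',cv2.resize(f[150:300,150:350,::-1],None,fx=4,fy=4,interpolation=cv2.INTER_CUBIC))
E
```

```text
[ 0.54515815 -0.04754961  0.11476303] [-179.88671011  -16.32315809  -46.13046367] [ 1.23378178 -0.31169815  3.31224794] [ 0.37452428 -0.07397865 -0.00670841] 0.0058117257753019114
```

View pics/s5c.png

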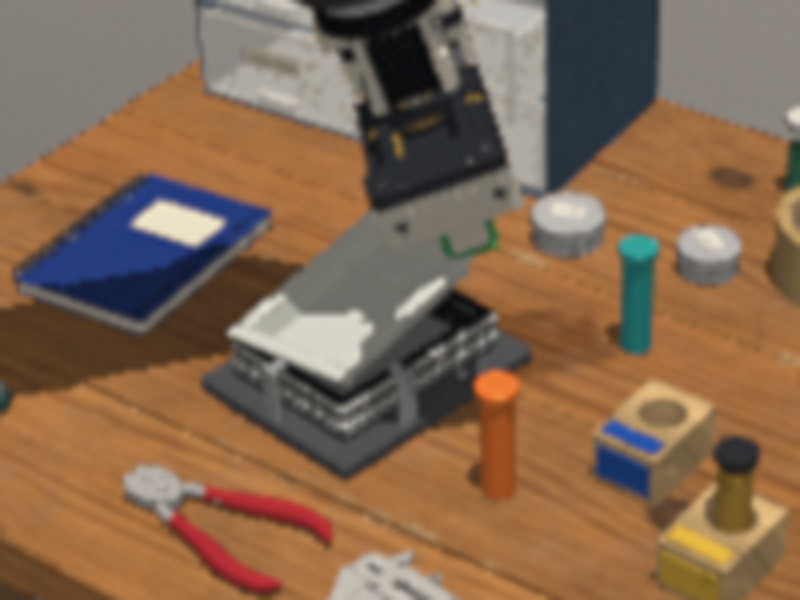

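apply_moves(
  targets=[
    [0, 0.0011, 0, -0.0038, 0, 0, 0],
    [0, 0.0014, 0, -0.0048, 0, 0, 0],
    [0, 0.0014, 0, -0.0048, 0, 0, 0],
    [0, 0.0014, 0, -0.0048, 0, 0, 0],
    [0, 0.0014, 0, -0.0048, 0, 0, 0],
    [0, 0.0028, 0, -0.0096, 0, 0, 0],
    [0, 0.0028, 0, -0.0096, 0, 0, 0],
    [0, 0.0042, 0, -0.0144, 0, 0, 0],
    [0, 0.0042, 0, -0.0144, 0, 0, 0],
    [0, 0.0042, 0, -0.0144, 0, 0, 0],
    [0, 0.0028, 0, -0.0096, 0, 0, 0],
    [0, 0.0014, 0, -0.0048, 0, 0, 0],
    [0, 0, 0, 0, 0, 0, 0],
    [0, 0, 0, 0, 0, 0, 0],
  ],
)

```text
time_s: 15.9
tcp_pos: [0.5442, -0.0482, 0.2173]
eef_rot: [-180.0, -16.2, -46.2]
contact_force: [0.3, -0.3, -1.0]
gripper_width: 0.0058
gripper_force: 50.0
```

apply_moves(
  targets=[
    [0, 0, 0, 0, 0, -0.01, 0],
    [0, 0, 0, 0, 0, -0.02, 0],
    [0, 0, 0, 0, 0, -0.02, 0],
    [0, 0, 0, 0, 0, -0.02, 0],
    [0, 0, 0, 0, 0, -0.02, 0],
    [0, 0, 0, 0, 0, -0.02, 0],
    [0, 0, 0, 0, 0, -0.02, 0],
    [0, 0, 0, 0, 0, -0.02, 0],
    [0, 0, 0, 0, 0, -0.02, 0],
    [0, 0, 0, 0, 0, -0.01, 0],
    [0, 0, 0, 0, 0, 0, 0],
  ],
)

```text
time_s: 16.82
tcp_pos: [0.5445, -0.0486, 0.2164]
eef_rot: [179.9, 0.1, -46.3]
contact_force: [1.1, -0.6, -0.9]
gripper_width: 0.006
gripper_force: 50.0
```

apply_moves(
  targets=[
    [0, 0, 0, 0, 0, 0, 0.015],
    [0, 0, 0, 0, 0, 0, 0.03],
    [0, 0, 0, 0, 0, 0, 0.045],
    [0, 0, 0, 0, 0, 0, 0.045],
    [0, 0, 0, 0, 0, 0, 0.045],
    [0, 0, 0, 0, 0, 0, 0.045],
    [0, 0, 0, 0, 0, 0, 0.045],
    [0, 0, 0, 0, 0, 0, 0.045],
    [0, 0, 0, 0, 0, 0, 0.045],
    [0, 0, 0, 0, 0, 0, 0.045],
    [0, 0, 0, 0, 0, 0, 0.045],
    [0, 0, 0, 0, 0, 0, 0.025],
    [0, 0, 0, 0, 0, 0, 0.012],
    [0, 0, 0, 0, 0, 0, 0],
  ],
)

```text
time_s: 17.98
tcp_pos: [0.5441, -0.0481, 0.2174]
eef_rot: [-180.0, -0.0, -90.1]
contact_force: [-0.3, 0.8, -0.4]
gripper_width: 0.0057
gripper_force: 50.0
```

apply_moves(
  targets=[
    [0, -0.005, 0, 0, 0, 0, 0],
    [0, -0.01, 0.002, 0.001, 0, 0, 0],
    [0, -0.015, 0.002, 0.002, 0, 0, 0],
    [0, -0.018, 0.002, 0.002, 0, 0, 0],
    [0, -0.02, 0.002, 0.002, 0, 0, 0],
    [0, -0.02, 0.002, 0.002, 0, 0, 0],
    [0, -0.02, 0.002, 0.002, 0, 0, 0],
    [0, -0.02, 0.002, 0.002, 0, 0, 0],
    [0, -0.018, 0.002, 0.001, 0, 0, 0],
    [0, -0.015, 0.001, 0.001, 0, 0, 0],
    [0, -0.01, 0, 0, 0, 0, 0],
    [0, -0.005, 0, 0, 0, 0, 0],
    [0, 0, 0, 0, 0, 0, 0],
    [0, 0, 0, 0, 0, 0, 0],
    [0, 0, 0, 0, 0, 0, 0],
    [0, 0, 0, 0, 0, 0, 0],
  ],
)

```text
time_s: 19.32
tcp_pos: [0.5275, 0.1271, 0.2025]
eef_rot: [180.0, -0.0, -90.1]
contact_force: [0.0, -0.2, -0.6]
gripper_width: 0.0058
gripper_force: 50.0
```

```bash
python3 - <<'E'
from h import *
s=get_state(); print(s['tcp_pos'],s['eef_rot'],s['contact_force'],s['moment'],s['gripper_width'],s['time_s'])
c=snap('scene','s6')
for n in('top','wrist'):
    d=snap(n,n[0]+'6'); w=cloud(d); z=w[...,2]
    m=(z>.13)&(z<.182)&(w[...,0]>.4)&(w[...,0]<.66)&(w[...,1]>.1)&(w[...,1]<.32); p=w[m]
    if len(p)>50:
        A=np.c_[p[:,:2],np.ones(len(p))]; hi=p[p[:,2]>np.percentile(p[:,2],50)]
        r=cv2.minAreaRect(p[:,:2].astype(np.float32)*1000); print(n,len(p),r,np.percentile(p[:,2],[5,50,95]),'plane',np.linalg.lstsq(A,p[:,2],rcond=None)[0])
def st(n):
    w=cloud(load(n)); z=w[...,2]; m=(z>.005)&(z<.06)&(abs(w[...,0]-.5045)<.11)&(abs(w[...,1]+.005)<.1)
    p=w[m]; print(n,cv2.minAreaRect(p[:,:2].astype(np.float32)*1000))
st('top0');st('t6')
E
```

```text
[0.52752316 0.12713379 0.20252791] [ 1.79996397e+02 -3.47010893e-03 -9.00735912e+01] [ 0.03921132 -0.22717162 -0.56290874] [-0.00211672 -0.04123822  0.01650788] 0.005777491433449255 19.3167
top 1022 ((512.9264526367188, 217.5134735107422), (94.7677993774414, 89.20342254638672), 37.711822509765625) [0.15584858 0.16091017 0.17648785] plane [-0.14853994  0.08325774  0.22040418]
wrist 479 ((529.0277709960938, 151.6591796875), (20.87274169921875, 83.101318359375), 1.003453254699707) [0.15633426 0.16365665 0.17815703] plane [ 0.018973   -0.24264319  0.19288126]
top0 ((504.0557861328125, -5.0375518798828125), (196.90280151367188, 218.2395477294922), 89.8087158203125)
t6 ((504.70172119140625, -4.946807861328125), (220.0288543701172, 195.65235900878906), 0.504574179649353)
```

View pics/s6.png

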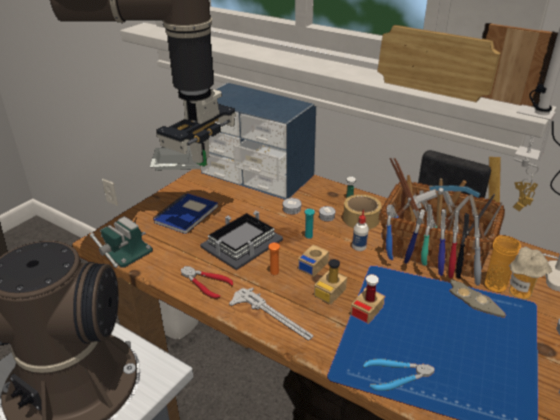

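The tray is held over the book at (185,160) and the stack stands where it was. Next is a levelness check on the floor of the tray.

```bash
python3 - <<'E'
from h import *
w=cloud(load('t6')); z=w[...,2]
m=(z>.145)&(z<.168)&(w[...,0]>.4)&(w[...,0]<.64)&(w[...,1]>.12)&(w[...,1]<.3); p=w[m]
for _ in range(4):
    A=np.c_[p[:,:2],np.ones(len(p))]; k=np.linalg.lstsq(A,p[:,2],rcond=None)[0]; r=p[:,2]-A@k; p=p[abs(r)<2*r.std()]
print(len(p),np.degrees(k[:2]),r.std(),p.mean(0),p.min(0),p.max(0))
E
```

```text
564 [0.07250559 1.23945921] 0.001821122287220166 [0.51146541 0.22500956 0.15899509] [0.46914495 0.1853359  0.1549182 ] [0.54870797 0.26556713 0.16307832]
```

```bash
python3 -c "
from plant import *
print(close_job())"
```

```text
the job is handed in; nothing more can be done
None
```

The yellow tube is back upright in its yellow-labelled stand. I peeled the top tray off corner-first with the rest of the stack left in place, and handed the job in at about 19 s with the tray held by its tab about 15 cm above the middle of the book, level to about 1.2° by camera.

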